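# Click the spice carousel round to the salt

## Task

Turn the spice carousel on the worktop by the wing handle on top of its post, one click in whichever direction brings the salt shaker to the serving place, the collar position in line with the tongue on the fixed base. Let it settle in the click and let go; all the jars must stay upright in their collars.

Things in the scene. Friction and masses are not known exactly. Their poses are not given: they have to be found in the camera images.
- handle (a point): Centre of the wooden wing handle on the carousel's post, on the turning axis, 166 mm above the worktop. An upright bar 66 mm long (this point's x axis, at the start in line with the tongue), 16 mm thick (y), 32 mm high (150 to 182 mm above the worktop); it turns with the carousel. The jars round it reach up to 128 mm above the worktop and stand 58 mm or more from the axis.
- carousel (a joint): Turn of the carousel in rad, positive anticlockwise from above, 0 at the start. Wooden table 216 mm across, top 32 mm above the worktop; six collars (46 mm inside, 40 mm high) 80 mm from the axis. It clicks every 60 degrees (1.047 rad): up to 0.09 N m holds it in a click, and past half-way (30 degrees) pulls it into the next. Stops at 3.1 either way.
- serving_place (a point): Fixed point over the collar in line with the tongue, 80 mm from the turning axis, 77 mm above the worktop (height of the salt shaker's middle). The tongue is a 44 mm wide steel tab with an upright fin, sticking out of the fixed round base to 146 mm from the axis, roughly towards the robot. This point's x axis points from the tongue to the turning axis, z up.
- salt_mid (a point): Salt shaker: clear waisted body, plain grey domed cap with holes, the shortest of the four jars (44 mm diameter, 90 mm tall, 70 to 140 g), loose in the collar next to the serving place, on its left or right. This point is its centre, half-way up, 77 mm above the worktop.
- front_jar_mid (a point): Spice jar with a flat-topped dark cap, 44 mm diameter, 96 mm tall, at the serving place or opposite it at the start. Bystander, 110 g, loose in its collar. This point is its centre, half-way up, 80 mm above the worktop.
- green_jar_mid (a point): Spice jar with a green label and a flat-topped dark cap, 44 mm diameter, 96 mm tall, on the other side of the serving place from the salt shaker at the start. Bystander, 110 g, loose in its collar. This point is its centre, half-way up, 80 mm above the worktop.
- back_jar_mid (a point): Spice jar with a flat-topped dark red-brown cap, 44 mm diameter, 96 mm tall, opposite the serving place or at it at the start. Bystander, 110 g, loose in its collar. This point is its centre, half-way up, 80 mm above the worktop.
Not all that is in view belongs to the job. Leave any yellow look-alike of the part that bears front_jar_mid alone. Leave any yellow look-alike of the part that bears salt_mid alone.

How it is judged:
At the end, for the whole second after the job is handed in: The carousel rests one click (60 degrees, within 10) from its start, still, with the salt shaker within 18 mm of the serving place; all four jars upright (within 15 degrees), 65 to 95 mm from the turning axis and at their starting height (within 10 mm) ((value of joint carousel between 0.87 and 1.22 rad or value of joint carousel between -1.22 and -0.87 rad) and velocity of joint carousel between -0.08 and 0.08 rad/s and horizontal distance between salt_mid and serving_place below 0.018 m and angle between each of salt_mid, front_jar_mid, green_jar_mid, back_jar_mid's own z axis and vertical below 0.26 rad and height (world z) of salt_mid between 0.067 and 0.087 m and horizontal distance between salt_mid and handle between 0.065 and 0.095 m and height (world z) of front_jar_mid between 0.07 and 0.09 m and horizontal distance between front_jar_mid and handle between 0.065 and 0.095 m and height (world z) of green_jar_mid between 0.07 and 0.09 m and horizontal distance between green_jar_mid and handle between 0.065 and 0.095 m and height (world z) of back_jar_mid between 0.07 and 0.09 m and horizontal distance between back_jar_mid and handle between 0.065 and 0.095 m); the robot touches nothing.
It fails at once if a jar on the carousel is tipped by more than 25 degrees (angle between any of front_jar_mid, green_jar_mid, back_jar_mid, salt_mid's own z axis and vertical above 0.44 rad).
It also fails if it takes over 26 s, if anything falls off the work surface, if the arm or the gripper's body presses on something with over 40 N, if the wrist force passes 120 N, or if a joint passes its speed limit or range.

## Robot

A 6-joint arm with a two-finger parallel gripper is mounted at the origin on a cart in front of the work surface, level with it; the furniture and walls round the work are solid. World frame = base frame: x ahead of the robot, y to its left, z up, the work surface at z = 0. Lengths are in m, angles in rad, forces in N, time in s.
With the tool pointing down it reaches from about 0.35 to 0.925 m from the base axis. Payload 6.4 kg.
Tool frame: the origin (TCP) lies at the very end of the fingers, on their centre line; the grasp point (between the pads) lies 19 mm behind it (bot.pinch_z is the distance from the TCP to the grasp point, in m); z points along the fingers, y is the line along which they close (so a half turn about z gives the same grasp; the last joint's range is limited). The gripper opens to 85 mm and grips with 20 to 120 N. Pads are 22 mm wide; open, the fingers measure 114 mm over their backs; the gripper's body (76 mm by 85 mm) begins 54 mm behind the grasp point. The pads swing forward as they close: fully open they stand 13 mm farther back than shut.
Start: joints at [1.013, 0.245, 1.558, -0, 1.339, -0.174], TCP at [0.243, 0.603, 0.231] pointing down, gripper open.
Joint ranges: [-3.13, 3.13], [-1.02, 2.26], [0.13, 2.54], [-0.95, 4.09], [0.21, 2.88], [-2.74, 2.74]. Speed limits (rad/s): [2.57, 2.57, 3.14, 3.14, 3.14, 3.14].

## Interface

Orientations are given as a 3x3 rotation matrix whose columns are the frame's x, y, z axes.
In Python, from workcell import bot gives the robot as it stands.
- The arm moves only by the tool servo_tool, never from a script. Its argument "targets" is a list of rows, each a list of 7 numbers: the shift along the world's x, y, z each as a share of 500 mm, from -1 to 1, then the turn, a rotation vector about the world's x, y, z each as a share of pi rad, from -1 to 1, then the opening, from -1 (shut) to 1 (fully open). A call has 1 to 5 rows; each row is the pose to reach, as a shift and turn from the pose commanded when the call began, turning the shorter way round; what a row does not reach only later rows make up. A row lasts 1/10 s, in which the tool goes at most 50 mm and 8.59 degrees, less where a joint would pass 70% of its speed; a pose out of reach is approached as far as the arm can. A call with a number of a shift or a turn outside -1 to 1 is refused whole. A call with a gripper value outside its range is refused whole. The fingers move at their own pace and stop on an object; the grip force is fixed at half the most. Time passes only in rows, so rows that repeat a pose let the fingers close. It gives the time, the measured TCP pose, the force, the opening and the grip force at its end, in the units of the state.
- bot.sense(): the state, without advancing time (a new reading comes with each control period).
- bot.snapshot(name): name is "side" or "top"; returns a dict with "pixels" (480x640x3 uint8, red, green, blue), "depth" (480x640 float32, m along the optical axis (not along the pixel's ray), 0 where there is no reading), "fx", "fy", "cx", "cy" (pixels), "k1" (the pictures are not rectified: a ray, as slopes to the right and down, at radius r is drawn at 1 + k1 r^2 times it, then the intrinsics apply), "pose" (4x4, takes a point from camera to world coordinates). Camera axes: x right, y down, z forward; pixel columns grow to the right and rows downward; lengths in m; the calibration is good to about 2 mm. A picture is of the moment at which its call begins.
- bot.finish_job(): hands the job in; it is judged then, once.
The state is a dict: "t": time; "joints": joint angles; "dq": joint speeds; "tau": joint torques, N m; "ee_pos": TCP position; "ee_rot": TCP orientation; "contact_force": force on the tool from outside, world axes, zero at the start; "torque": the same for the moment, N m; "opening": opening from 0.0 (shut) to 1.0 (fully open); "gripper_force": force on a finger pad.
Only numpy, scipy, OpenCV 4.12 (cv2) and the standard library are available. Lean on these libraries where they do the work, as an engineer would, in place of code of your own. Each camera call takes 0.05 s, during which the arm holds its last target. There are 200 camera calls.

## Working session

There is one attempt and no reset: what is moved stays moved. The work goes in short steps, Python scripts to look and compute and a tool call to move; the robot and the scene stay as the last step left them, time stands still between calls to the robot, and variables do not carry over. Pictures are saved under pics/ and viewed, at most 10 in all, crops included, and the job is handed in when it is done.

Besides the shell and the picture viewer there is one more tool, called after "Emit:" as name(argument=value, ...), one argument or row to a line, values as JSON. servo_tool: Moves the arm, as the interface text tells. Its arguments: {"type":"object","properties":{"targets":{"type":"array","items":{"type":"array","items":{"type":"number"}}}},"required":["targets"]}

```bash
mkdir -p pics
cat > h.py <<'E'
import numpy as np,cv2
from workcell import bot
def world(s,u,v,z=None):
    x=(u-s['cx'])/s['fx'];y=(v-s['cy'])/s['fy']
    a,b=x,y
    for _ in range(10):
        k=1+s['k1']*(a*a+b*b);a,b=x/k,y/k
    d=np.array([a,b,1.]);R=s['pose'][:3,:3];o=s['pose'][:3,3]
    if z is None: return o+R@d*s['depth'][int(v),int(u)]
    w=R@d; return o+w*(z-o[2])/w[2]
E
python3 - <<'E'
from h import *
import pickle
for n in('top','side'):
    s=bot.snapshot(n);pickle.dump(s,open(n+'.pkl','wb'));cv2.imwrite(f'pics/{n}.png',s['pixels'][:,:,::-1])
    print(n,s['pose'].round(3).tolist(),s['fx'])
print(bot.sense())
E
```

```text
top [[-0.007, -0.989, 0.146, 0.447], [-1.0, 0.007, -0.001, 0.119], [-0.0, -0.146, -0.989, 0.951], [0.0, 0.0, 0.0, 1.0]] 483.9830522685449
side [[-1.0, 0.012, 0.011, 0.565], [-0.004, 0.459, -0.888, 1.012], [-0.016, -0.888, -0.459, 0.569], [0.0, 0.0, 0.0, 1.0]] 610.9416036616535
{'t': 0.1, 'joints': array([ 1.01291592e+00,  2.45776117e-01,  1.55892452e+00,  3.74407487e-06,
        1.33873692e+00, -1.74123823e-01]), 'dq': array([-0.00156348, -0.0005709 , -0.00404221,  0.00011701, -0.00037215,
       -0.00013777]), 'tau': array([-2.04063449e-04, -4.30675936e+01, -3.27127719e+01, -1.64619460e-04,
        2.92665412e-03, -2.67302715e-05]), 'ee_pos': array([0.24308996, 0.6022665 , 0.23025272]), 'ee_rot': array([[-9.27264209e-01,  3.74406365e-01, -9.79765893e-04],
       [ 3.74407508e-01,  9.27262948e-01, -1.56325297e-03],
       [ 3.23208748e-04, -1.81638024e-03, -9.99998298e-01]]), 'contact_force': array([-0.32593832, -0.78702146,  0.8357634 ]), 'torque': array([0.00931747, 0.05405535, 0.07064888]), 'gripper_force': 0.0, 'opening': 0.9989522811359114}
```

View pics/top.png

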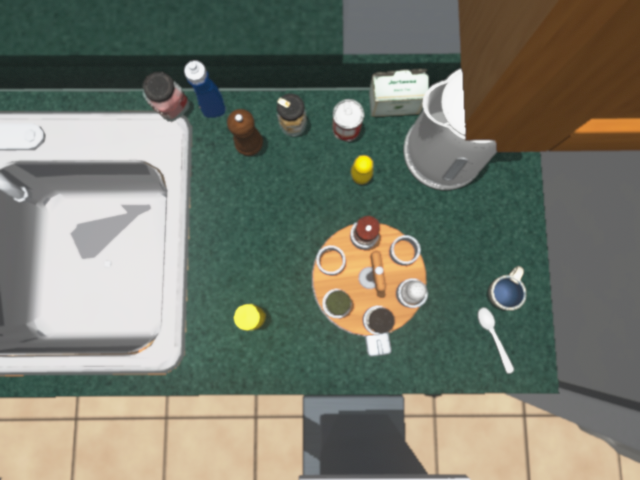

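View pics/side.png

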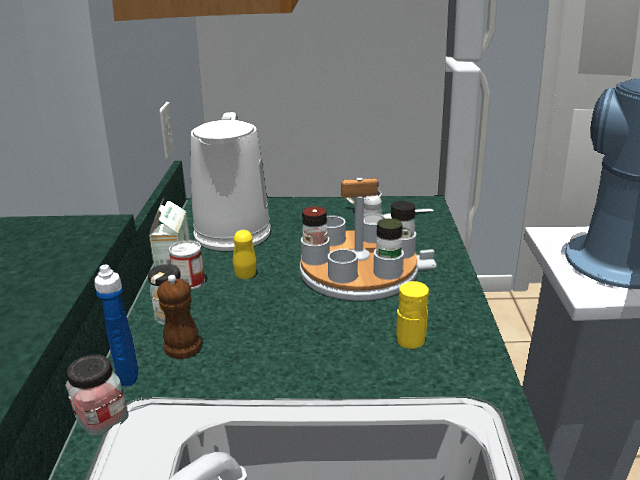

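The salt is on the robot's right of the tongue (top ≈(412,292), tongue ≈(378,345)), the handle is at ≈(378,272), and a dark cap is at the serving place. That means the turn is clockwise (−60°). Next I'll measure the axis and the handle direction.

```bash
cat > m.py <<'E'
from h import *
import pickle,sys
s=bot.snapshot('top') if len(sys.argv)>1 else pickle.load(open('top.pkl','rb'))
H,W=s['depth'].shape
P=np.array([[world(s,u,v) if s['depth'][v,u]>0 else [0,0,0] for u in range(300,440)] for v in range(210,365)])
hsv=cv2.cvtColor(np.ascontiguousarray(s['pixels'][210:365,300:440]),cv2.COLOR_RGB2HSV)
org=(hsv[...,0]<18)&(hsv[...,1]>110)&(hsv[...,2]>60)
m=org&(P[...,2]>.16)&(P[...,2]<.2)
Q=P[m]; print('handle n',len(Q),'top z',np.median(Q[:,2]))
(c,sz,a)=cv2.minAreaRect(Q[:,:2].astype(np.float32)); print('rect',c,sz,a)
q=Q[:,:2]-Q[:,:2].mean(0); e=np.linalg.svd(q,full_matrices=False)[2][0]; print('centroid',Q[:,:2].mean(0),'dir deg',np.degrees(np.arctan2(e[1],e[0])))
t=org&(abs(P[...,2]-.032)<.012); T=P[t][:,:2].astype(np.float32)
print('disk',cv2.minEnclosingCircle(T))
for n,(u,v) in dict(salt=(412,291),front=(380,318),tongue=(378,346)).items(): print(n,world(s,u,v))
E
python3 m.py; python3 -c "
from h import *;import pickle
s=pickle.load(open('top.pkl','rb'));print(world(s,500,60),world(s,480,140))
i=s['pixels'][200:370,290:450,::-1];cv2.imwrite('pics/c.png',cv2.resize(i,None,fx=3.5,fy=3.5))"
```

```text
handle n 333 top z 0.18062447452114383
rect (0.5193448066711426, 0.024812448769807816) (0.06575563549995422, 0.015911594033241272) 7.483523368835449
centroid [0.51923385 0.02569286] dir deg -171.69018719229376
disk ((0.5196771025657654, 0.023794183507561684), 0.10780517011880875)
salt [ 0.48878565 -0.0397332   0.11991752]
front [0.44352378 0.01683655 0.12579375]
tongue [0.39135331 0.00956809 0.02651192]
[ 0.66161391 -0.03562296  0.56535411] [ 0.62977081 -0.05124453  0.46146308]
```

View pics/c.png

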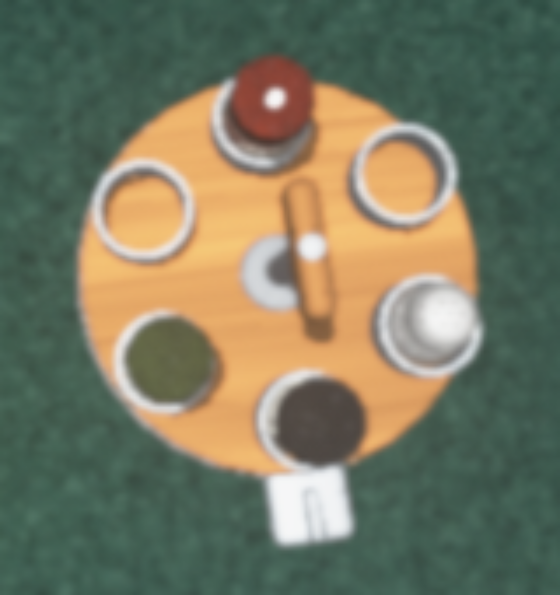

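Axis at (0.5195, 0.0245) and handle direction 7.8°. The salt sits clockwise-adjacent, so a −60° turn brings it to the serving place. I'll approach above the handle with tool y across it (+30° about z).

Emit:
servo_tool(
  targets=[
    [0.037,-0.077,0.02,0,0,0.011,1],
    [0.074,-0.154,0.02,0,0,0.022,1],
    [0.111,-0.231,0.02,0,0,0.033,1],
    [0.148,-0.308,0.02,0,0,0.044,1],
    [0.184,-0.386,0.02,0,0,0.055,1],
  ],
)

```text
t: 0.6
ee_pos: [0.3356, 0.408, 0.2408]
ee_rot: [[-0.978, 0.208, -0.0], [0.208, 0.978, -0.0], [0.0, -0.001, -1.0]]
contact_force: [0.3, 0.1, 0.3]
opening: 1.001
gripper_force: 0.0
```

Emit:
servo_tool(
  targets=[
    [0.037,-0.077,0,0,0,0.011,1],
    [0.074,-0.154,0,0,0,0.022,1],
    [0.111,-0.231,0,0,0,0.033,1],
    [0.148,-0.308,0,0,0,0.044,1],
    [0.184,-0.386,0,0,0,0.055,1],
  ],
)

```text
t: 1.1
ee_pos: [0.4276, 0.2151, 0.241]
ee_rot: [[-0.999, 0.037, -0.0], [0.037, 0.999, -0.0], [0.0, -0.0, -1.0]]
contact_force: [0.5, 0.9, -0.9]
opening: 0.997
gripper_force: 0.0
```

Emit:
servo_tool(
  targets=[
    [0.037,-0.077,0,0,0,0.011,0.2],
    [0.074,-0.154,0,0,0,0.022,0.2],
    [0.111,-0.231,0,0,0,0.033,0.2],
    [0.148,-0.308,0,0,0,0.044,0.2],
    [0.184,-0.386,0,0,0,0.055,0.2],
  ],
)

```text
t: 1.6
ee_pos: [0.5196, 0.022, 0.2409]
ee_rot: [[-0.991, -0.135, -0.0], [-0.135, 0.991, 0.0], [0.0, 0.0, -1.0]]
contact_force: [-0.5, -0.1, -1.0]
opening: 0.601
gripper_force: 0.0
```

Emit:
servo_tool(
  targets=[
    [0,0.005,-0.045,0,0,0,0.2],
    [0,0.005,-0.09,0,0,0,0.2],
    [0,0.005,-0.135,0,0,0,0.2],
    [0,0.005,-0.18,0,0,0,0.2],
    [0,0.005,-0.18,0,0,0,0.2],
  ],
)

```text
t: 2.1
ee_pos: [0.5166, 0.0266, 0.1475]
ee_rot: [[-0.991, -0.134, -0.008], [-0.134, 0.991, 0.001], [0.007, 0.002, -1.0]]
contact_force: [0.6, -0.0, -0.3]
opening: 0.598
gripper_force: 0.0
```

Emit:
servo_tool(
  targets=[
    [0,0,0,0,0,0,-0.3],
    [0,0,0,0,0,0,-0.5],
    [0,0,0,0,0,0,-0.6],
    [0,0,0,0,0,0,-0.8],
    [0,0,0,0,0,0,-1],
  ],
)

```text
t: 2.6
ee_pos: [0.5208, 0.0228, 0.1532]
ee_rot: [[-0.991, -0.134, 0.004], [-0.134, 0.991, -0.007], [-0.003, -0.008, -1.0]]
contact_force: [0.7, -14.1, -1.5]
opening: 0.176
gripper_force: 59.5
```

Emit:
servo_tool(
  targets=[
    [0,0,0,0,0,0,-1],
    [0,0,0,0,0,0,-1],
    [0,0,0,0,0,0,-1],
  ],
)

```text
t: 2.9
ee_pos: [0.5209, 0.0228, 0.1532]
ee_rot: [[-0.991, -0.134, 0.004], [-0.134, 0.991, -0.007], [-0.003, -0.008, -1.0]]
contact_force: [1.3, -14.1, -1.2]
opening: 0.176
gripper_force: 59.5
```

Gripped with a 14 N side load, so I'll nudge −2 mm in y to relieve it, then turn −60° in 3° steps.

Emit:
servo_tool(
  targets=[
    [0,-0.004,0,0,0,0,-1],
    [0,-0.004,0,0,0,0,-1],
    [0,-0.004,0,0,0,0,-1],
  ],
)

```text
t: 3.2
ee_pos: [0.5209, 0.0227, 0.1532]
ee_rot: [[-0.991, -0.134, 0.004], [-0.134, 0.991, -0.003], [-0.003, -0.004, -1.0]]
contact_force: [0.8, -6.8, 0.9]
opening: 0.174
gripper_force: 59.8
```

Emit:
servo_tool(
  targets=[
    [0,0,0,0,0,-0.0167,-1],
    [0,0,0,0,0,-0.0333,-1],
    [0,0,0,0,0,-0.05,-1],
    [0,0,0,0,0,-0.0667,-1],
    [0,0,0,0,0,-0.0833,-1],
  ],
)

```text
t: 3.7
ee_pos: [0.5208, 0.0223, 0.1532]
ee_rot: [[-0.992, 0.128, 0.004], [0.128, 0.992, -0.005], [-0.004, -0.004, -1.0]]
contact_force: [1.8, -9.4, -0.1]
opening: 0.176
gripper_force: 59.8
```

Emit:
servo_tool(
  targets=[
    [0,-0.004,0,0,0,-0.0167,-1],
    [0,-0.004,0,0,0,-0.0333,-1],
    [0,-0.004,0,0,0,-0.05,-1],
    [0,-0.004,0,0,0,-0.0667,-1],
    [0,-0.004,0,0,0,-0.0833,-1],
  ],
)

```text
t: 4.2
ee_pos: [0.5207, 0.0218, 0.1531]
ee_rot: [[-0.925, 0.38, 0.004], [0.38, 0.925, -0.002], [-0.004, -0.0, -1.0]]
contact_force: [1.2, -2.6, 1.0]
opening: 0.176
gripper_force: 60.0
```

Emit:
servo_tool(
  targets=[
    [0,0,0,0,0,-0.0167,-1],
    [0,0,0,0,0,-0.0333,-1],
    [0,0,0,0,0,-0.05,-1],
    [0,0,0,0,0,-0.0667,-1],
    [0,0,0,0,0,-0.0833,-1],
  ],
)

```text
t: 4.7
ee_pos: [0.5205, 0.0215, 0.1532]
ee_rot: [[-0.795, 0.607, 0.003], [0.607, 0.795, -0.002], [-0.004, -0.0, -1.0]]
contact_force: [-0.9, -4.5, 1.9]
opening: 0.172
gripper_force: 60.1
```

Emit:
servo_tool(
  targets=[
    [0,0,0,0,0,-0.0167,-1],
    [0,0,0,0,0,-0.0333,-1],
    [0,0,0,0,0,-0.05,-1],
    [0,0,0,0,0,-0.0667,-1],
    [0,0,0,0,0,-0.0833,-1],
  ],
)

```text
t: 5.2
ee_pos: [0.5202, 0.0211, 0.1532]
ee_rot: [[-0.611, 0.792, 0.002], [0.792, 0.611, -0.003], [-0.004, -0.0, -1.0]]
contact_force: [-1.9, -5.1, 3.0]
opening: 0.176
gripper_force: 60.3
```

Emit:
servo_tool(
  targets=[
    [0,0,0,0,0,0,-1],
    [0,0,0,0,0,0,-1],
    [0,0,0,0,0,0,-1],
    [0,0,0,0,0,0,-1],
  ],
)

```text
t: 5.6
ee_pos: [0.5202, 0.0211, 0.1532]
ee_rot: [[-0.612, 0.791, 0.002], [0.791, 0.612, -0.003], [-0.004, -0.0, -1.0]]
contact_force: [-2.1, -5.5, 2.4]
opening: 0.178
gripper_force: 60.3
```

Run:
```python
from h import *
s=bot.sense();print(s['torque'],s['contact_force'])
a=bot.snapshot('side')['pixels'][150:320,270:450];b=bot.snapshot('top')['pixels'][200:370,290:450]
cv2.imwrite('pics/d.png',cv2.resize(np.hstack([a,b])[:,:,::-1],None,fx=2.3,fy=2.3))
```

```text
[-0.84936458  0.38898026 -0.02317101] [-2.0647697  -5.52817489  2.39623249]
```

View pics/d.png

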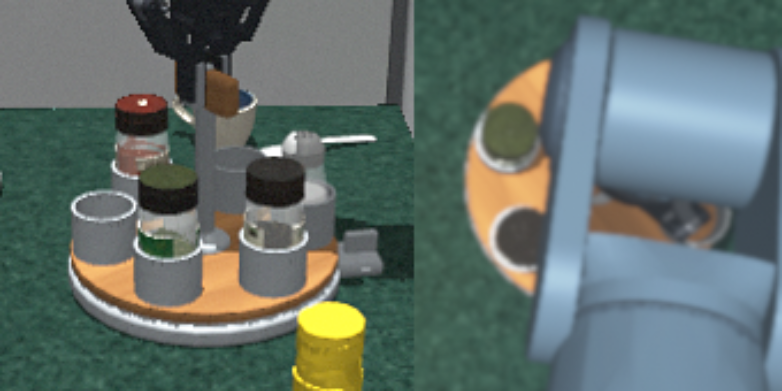

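The side view shows the carousel turned, the salt shaker at the tongue and all jars upright. I'll release and lift.

Emit:
servo_tool(
  targets=[
    [0,0,0,0,0,0,-0.5],
    [0,0,0,0,0,0,-0.2],
    [0,0,0,0,0,0,0.1],
    [0,0,0,0,0,0,0.3],
    [0,0,0,0,0,0,0.3],
  ],
)

```text
t: 6.2
ee_pos: [0.5194, 0.0224, 0.1513]
ee_rot: [[-0.612, 0.791, 0.0], [0.791, 0.612, 0.0], [0.0, 0.0, -1.0]]
contact_force: [-0.7, 1.5, 0.3]
opening: 0.65
gripper_force: 0.0
```

Emit:
servo_tool(
  targets=[
    [0,0,0.03,0,0,0,0.3],
    [0,0,0.07,0,0,0,0.3],
    [0,0,0.11,0,0,0,0.3],
    [0,0,0.15,0,0,0,0.3],
    [0,0,0.19,0,0,0,0.3],
  ],
)

```text
t: 6.7
ee_pos: [0.5196, 0.0222, 0.2484]
ee_rot: [[-0.612, 0.791, 0.001], [0.791, 0.612, -0.0], [-0.001, 0.001, -1.0]]
contact_force: [0.1, -0.7, 0.1]
opening: 0.644
gripper_force: 0.0
```

Emit:
servo_tool(
  targets=[
    [-0.03,0.08,0,0,0,0,0.3],
    [-0.06,0.16,0,0,0,0,0.3],
    [-0.1,0.24,0,0,0,0,0.3],
    [-0.13,0.32,0,0,0,0,0.3],
    [-0.16,0.4,0,0,0,0,0.3],
  ],
)

```text
t: 7.2
ee_pos: [0.4387, 0.2237, 0.2478]
ee_rot: [[-0.612, 0.791, 0.002], [0.791, 0.612, 0.001], [-0.001, 0.002, -1.0]]
contact_force: [2.1, 0.8, 0.5]
opening: 0.649
gripper_force: 0.0
```

Emit:
servo_tool(
  targets=[
    [-0.03,0.08,0,0,0,0,0.3],
    [-0.06,0.16,0,0,0,0,0.3],
    [-0.1,0.24,0,0,0,0,0.3],
    [-0.13,0.32,0,0,0,0,0.3],
    [-0.13,0.32,0,0,0,0,0.3],
  ],
)

```text
t: 7.7
ee_pos: [0.3725, 0.3858, 0.2476]
ee_rot: [[-0.617, 0.787, 0.001], [0.787, 0.617, 0.002], [0.001, 0.002, -1.0]]
contact_force: [-0.2, -1.6, -0.1]
opening: 0.651
gripper_force: 0.0
```

```bash
python3 m.py 1
python3 - <<'E'
from h import *
a=bot.snapshot('side')['pixels'][150:320,270:450];b=bot.snapshot('top')['pixels'][200:370,290:450]
cv2.imwrite('pics/e.png',cv2.resize(np.hstack([a,b])[:,:,::-1],None,fx=2.3,fy=2.3))
E
```

```text
handle n 271 top z 0.1808134395728026
rect (0.5188103914260864, 0.025697020813822746) (0.015722069889307022, 0.06315946578979492) 37.7434196472168
centroid [0.51947717 0.024117  ] dir deg 129.5937780666738
disk ((0.5202208757400513, 0.02349124103784561), 0.10817520320415497)
salt [ 0.4933378  -0.05719002  0.02875712]
front [0.44350779 0.01640206 0.12229781]
tongue [0.39162016 0.01009181 0.0309204 ]
```

View pics/e.png

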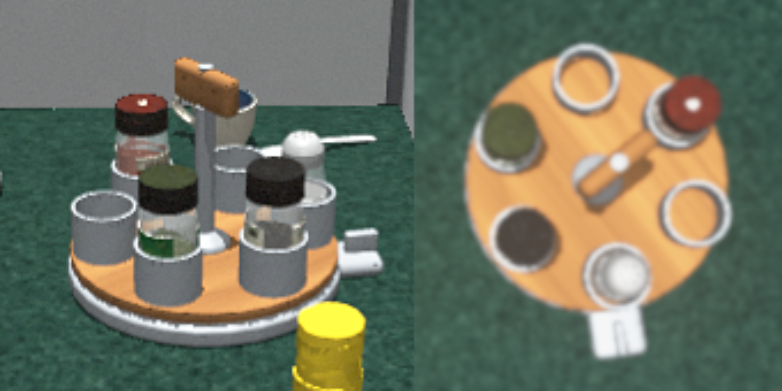

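The salt shaker is now in line with the tongue and all the jars are upright. The handle turned about −60° (7.8° → −52°), and the arm is clear.

```bash
python3 -c "
from workcell import bot
print(bot.finish_job())"
```

```text
the job is handed in; nothing more can be done
None
```

I turned the carousel one click clockwise (about 60°), so the salt shaker is at the serving place with all four jars upright; I let go, moved the arm clear and handed the job in at about 8 s, though no verdict came back.

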